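# Nest the copper milk pan in the steel saucepan with the handles fanned

### The arm

A 6-joint arm with a two-finger parallel gripper is mounted at the origin on a cart in front of the work surface, level with it; the furniture and walls round the work are solid. World frame = base frame: x ahead of the robot, y to its left, z up, the work surface at z = 0. Lengths are in mm, angles in rad, forces in N, time in s.
With the tool pointing down it reaches from about 300 to 775 mm from the base axis. Payload 14.6 kg.
Tool frame: the origin (TCP) lies between the finger pads; the fingertips stand 8 mm ahead of it and the grasp point (between the pads) lies 11 mm behind it; x points along the fingers, y is the direction in which the jaws open and shut, and the axes are right-handed (so a half turn about x gives the same grasp; the last joint's range is limited). The gripper opens to 94 mm and grips with 3 to 60 N. Pads are 16 mm wide; open, the fingers measure 119 mm over their backs; the gripper's body (75 mm by 177 mm) begins 78 mm behind the grasp point.
Start: joints at [-1.289, 0.3, 1.521, -0, 1.321, -0.067], TCP at [187.966, -516.873, 213.446] pointing down, gripper open.
Joint ranges: [-3.03, 3.03], [-0.79, 2.21], [0.23, 2.52], [-1.04, 4.18], [0, 3.07], [-2.55, 2.55]. Speed limits (rad/s): [2.22, 2.22, 2.57, 3.14, 3.14, 3.14].

### API

Orientations are given as [roll, pitch, yaw] about the fixed x, y, z axes, in that order (R = Rz(yaw) Ry(pitch) Rx(roll)).
In Python, from cell import telemetry, camera, calibration, order gives the robot as it stands.
- The arm moves only by the shell command python3 -m handwheel 'ROWS' [FORCE]. ROWS is JSON, a list of rows, each a list of 7 numbers: the turn, a rotation vector about the tool's x, y, z as a fraction of full scale, then the shift along the tool's x, y, z as a fraction of full scale, then the opening, from 0 (shut) to 1 (fully open). A call has 1 to 12 rows; each row is the pose to reach, as a shift and turn from the pose measured when the call began, along the tool's axes at that moment, turning the shorter way round; what a row does not reach only later rows make up. Full scale, the value 1, is 300 mm for a shift and pi rad for a turn. A row lasts 1/8 s, in which the tool goes at most 62.5 mm and 10.7 degrees, less where a joint would pass 70% of its speed; a pose out of reach is approached as far as the arm can. A call with a number of a shift or a turn outside -1 to 1 is refused whole. A call with a gripper value outside its range is refused whole. The fingers move at their own pace and stop on an object; FORCE is the grip in N (left out, the last holds). Time passes only in rows, so rows that repeat a pose let the fingers close. It gives the time, the measured TCP pose, the force and the opening at its end, in the units of the state.
- telemetry.read_state(): the state, without advancing time (a new reading comes with each control period).
- camera(name): name is "side" or "top" or "wrist"; returns the picture (420x560x3 uint8, red, green, blue); there is no depth.
- calibration(name): a dict with "fov_y" (degrees; the focal length in pixels is half the picture's height over the tangent of half this angle, whatever the lens; pixels are square), "cx", "cy" (the principal point, pixels), "position" and "attitude" of the camera in the world. Camera axes: x right, y down, z forward; pixel columns grow to the right and rows downward; lengths in mm; the calibration is good to about 2 mm. The wrist camera is an equidistant fisheye: a pixel r from the principal point sees the ray r / f radians off the axis. A picture is of the moment at which its call begins: read the wrist's pose just before it. calibration takes no time and is no camera call; for the wrist camera it gives the pose at the moment of the call.
- order.sign_off(): hands the job in, once; it reports no verdict.
The state is a dict: "clock": time; "joints": joint angles; "qd": joint speeds; "effort": joint torques, N m; "eef_pos": TCP position; "eef_rot": TCP orientation; "wrist_force": force on the tool from outside, world axes, zero at the start; "moment": the same for the moment, N m; "finger_gap": finger opening in mm.
Only numpy, scipy, OpenCV 4.12 (cv2) and the standard library are available. Lean on these libraries where they do the work, as an engineer would, in place of code of your own. Each camera call takes 0.05 s, during which the arm holds its last target.

### The job

Put the small copper milk pan away inside the steel saucepan: set it down gently (do not drop it in) so that it stands level on the saucepan's floor, with its handle turned about a quarter turn away from the saucepan's handle, to either side, so the two handles do not lie over each other. Leave the saucepan standing where it is, do not disturb the mug or the cream espresso cup, and let go.

Things in the scene. Friction and masses are not known exactly. Their poses are not given: they have to be found in the camera images.
- copper_pan: Small tall copper pan, loose, 0.2 kg. Origin: centre of foot's underside, on its axis; z up. Round, 66 mm high, outer radius 27 mm at foot, 31 at rim, floor 3 mm. Pale wood handle along own -x, 9 mm thick, leaves wall at z 50 mm, nearly level, ends 95 mm from axis at z 56. Grip at the rim from above along own y. Nested, its foot is 4 mm above the saucepan's foot; rim and handle stay above.
- steel_pan: Wide low steel saucepan, loose, 0.6 kg. Origin: centre of foot's underside, on its axis; z up. Round, 42 mm high, outer radius 44 mm at foot, 48 at rim, wall 3, floor 4 mm thick; mouth 90 mm, inner floor 82 mm across. Pale wood handle along own -x, 11 mm thick, leaves wall at z 30 mm, slopes up to z 70 mm at 120 mm from axis; the copper pan's handle would foul it if laid over it.
- glazed_mug: Yellow and brown stoneware mug, 120x87x72 mm high, a bystander, loose. Origin: centre of its footprint including the handle, at the underside.
- cream_cup: Small cream espresso cup with a ring handle, 64x91x50 mm high, a bystander, loose. Origin: centre of its footprint including the handle, at the underside.
There are look-alikes about, which are no part of the job. What is shaped like the steel_pan but pink or purple is not meant.

How it is judged:
By the outcome, as a careful person would: the job done as asked, in the order asked, and still so for the second after the job is handed in, with the robot touching nothing.
It also fails if it takes over 32 s, if anything falls off the work surface, if the arm or the gripper's body presses on something with over 40 N, if the wrist force passes 120 N, or if a joint passes its speed limit or range.

## Working session

There is one attempt and no reset: what is moved stays moved. The work goes in short steps, Python scripts to look and compute and a shell command to move; the robot and the scene stay as the last step left them, time stands still between calls to the robot, and variables do not carry over. Pictures are saved under pics/ and viewed, and the job is handed in when it is done.

```bash
mkdir -p pics; ls; python3 - <<'E'
from cell import telemetry,camera,calibration
import cv2
print(telemetry.read_state())
for n in ["side","top","wrist"]:
    print(n,calibration(n))
    im=camera(n); cv2.imwrite(f"pics/{n}0.png",im[:,:,::-1])
E
```

```text
pics
{'clock': 0.0, 'joints': array([-1.28861769e+00,  3.00493387e-01,  1.52158700e+00,  6.68949098e-06,
        1.32069546e+00, -6.65793505e-02]), 'qd': array([-0.00015424, -0.00092271, -0.00087612,  0.00077251,  0.00066996,
        0.00138798]), 'effort': array([ 8.76952035e-04, -5.31806231e+01, -3.52738667e+01,  7.08495034e-02,
        2.44282099e-02, -1.36215681e-04]), 'eef_pos': array([ 187.89024721, -516.639677  ,  212.871597  ]), 'eef_rot': array([-1.64285183,  1.56961312,  1.84749715]), 'wrist_force': array([0.46970515, 0.41514968, 0.33565445]), 'moment': array([-0.03031864,  0.01009035,  0.01535379]), 'finger_gap': 94.01894528341593}
side {'fov_y': 53.43302867959674, 'cx': 280.62764145615023, 'cy': 214.67933917831073, 'position': array([ -114.5905434 , -1083.1888782 ,   603.64841761]), 'attitude': array([-2.0911153 , -0.02497165, -0.52226382])}
top {'fov_y': 42.31211087093871, 'cx': 282.40806577812316, 'cy': 207.3708829083154, 'position': array([ 166.76731265, -224.98517755, 1582.14719648]), 'attitude': array([-2.98263751, -0.01128489, -1.57145996])}
wrist {'fov_y': 65.70646984690485, 'cx': 277.1360308920337, 'cy': 211.31566858163006, 'position': array([ 256.83542623, -491.79800778,  383.82139346]), 'attitude': array([ 2.88462119e+00,  1.91847895e-03, -1.22325294e+00])}
```

View pics/top0.png

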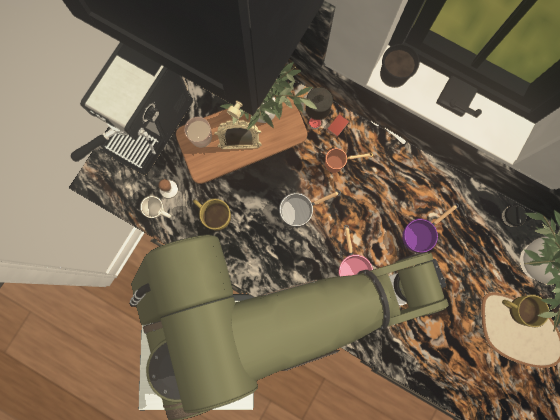

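View pics/side0.png

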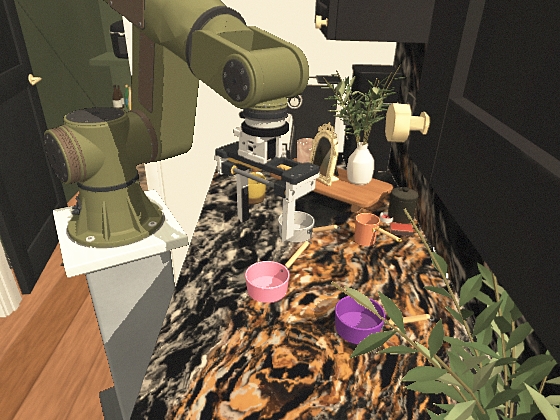

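View pics/wrist0.png

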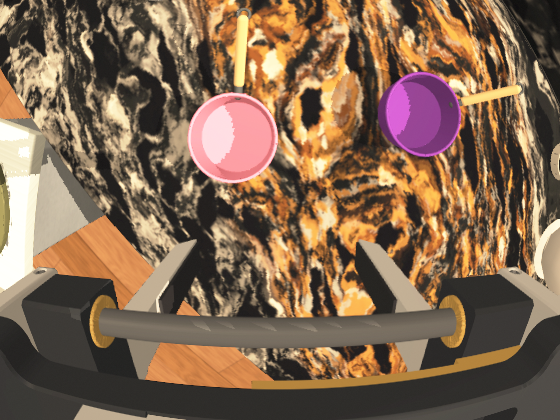

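The top view shows the copper pan at about (336,159) with its handle to the right, and the steel pan at about (296,210) with its handle to (335,195). The mug is at (214,214) and the cream cup at (151,207). The pink and purple pans are decoys. I'll zoom in next and build the helpers.

```bash
cat > h.py <<'E'
import numpy as np, cv2
from scipy.spatial.transform import Rotation as R
from cell import telemetry,camera,calibration
def cal(n):
    c=calibration(n); c['R']=R.from_euler('xyz',c['attitude']).as_matrix(); c['f']=210/np.tan(np.radians(c['fov_y']/2)); c['fish']=n=='wrist'; return c
def ray(c,u,v):
    d=np.array([u-c['cx'],v-c['cy']])/c['f']
    if c['fish']:
        r=np.hypot(*d); d3=np.array([*(np.sin(r)*d/max(r,1e-9)),np.cos(r)])
    else: d3=np.array([*d,1.])
    return c['R']@d3
def atz(c,u,v,z):
    d=ray(c,u,v); p=np.array(c['position']); return p+d*(z-p[2])/d[2]
def proj(c,P):
    q=(np.atleast_2d(P)-c['position'])@c['R']
    if c['fish']:
        rr=np.hypot(q[:,0],q[:,1]); th=np.arctan2(rr,q[:,2]); return np.c_[c['cx']+c['f']*th*q[:,0]/rr,c['cy']+c['f']*th*q[:,1]/rr]
    return np.c_[c['cx']+c['f']*q[:,0]/q[:,2],c['cy']+c['f']*q[:,1]/q[:,2]]
def circ(x,y,z,r): 
    t=np.linspace(0,2*np.pi,60); return np.c_[x+r*np.cos(t),y+r*np.sin(t),0*t+z]
def tool():
    s=telemetry.read_state(); return s['eef_pos'],R.from_euler('xyz',s['eef_rot']).as_matrix(),s
E
python3 - <<'E'
from h import *
c=cal('top'); 
print(atz(c,296,209,42),atz(c,336,159,66),atz(c,335,194,65),atz(c,370,156,56),tool()[1])
im=cv2.imread('pics/top0.png')[130:270,120:400]
cv2.imwrite('pics/top0z.png',cv2.resize(im,None,fx=2.85,fy=2.85,interpolation=cv2.INTER_CUBIC))
im=cv2.imread('pics/side0.png')[150:280,220:420]
cv2.imwrite('pics/side0z.png',cv2.resize(im,None,fx=4,fy=4,interpolation=cv2.INTER_CUBIC))
E
```

```text
[ 408.97146167 -281.59378709   42.        ] [ 550.79813429 -396.39170917   66.        ] [ 448.69377787 -391.98540431   65.        ] [ 562.47973527 -496.31354696   56.        ] [[-2.41230664e-04  3.41739218e-01 -9.39794791e-01]
 [ 8.62667591e-04 -9.39794397e-01 -3.41739297e-01]
 [-9.99999599e-01 -8.93168505e-04 -6.81001219e-05]]
```

View pics/top0z.png

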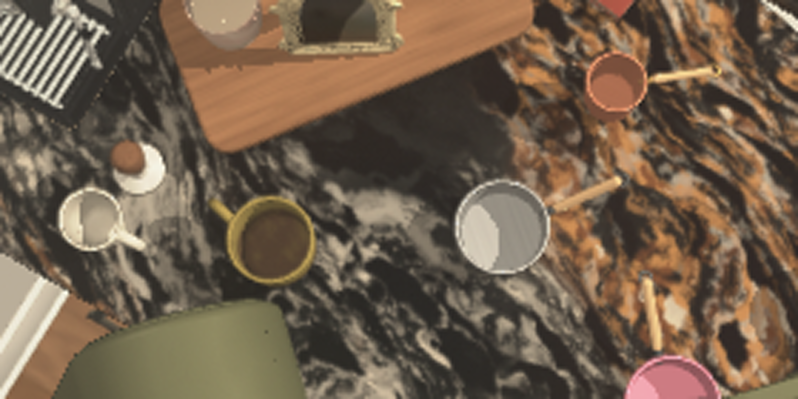

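View pics/side0z.png

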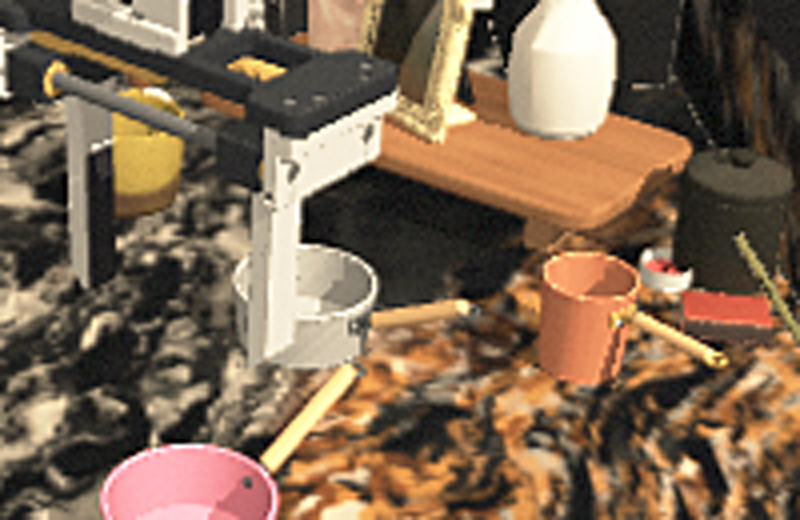

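```bash
python3 -m handwheel '[[-0.43,0,0,-0.15,0.04,-0.99,1],[-0.43,0,0,-0.15,0.04,-0.99,1],[-0.43,0,0,-0.15,0.04,-0.99,1],[-0.43,0,0,-0.15,0.04,-0.99,1],[-0.43,0,0,-0.15,0.04,-0.99,1],[-0.43,0,0,-0.15,0.04,-0.99,1],[-0.43,0,0,-0.15,0.04,-0.99,1],[-0.43,0,0,-0.15,0.04,-0.99,1],[-0.43,0,0,-0.15,0.04,-0.99,1]]'
python3 - <<'E'
from h import *
p,M,s=tool(); print(s['clock'],p,M.round(3),s['joints'].round(2))
import pickle
c=cal('wrist'); im=camera('wrist'); cv2.imwrite('pics/w1.png',im[:,:,::-1]); pickle.dump(c,open('w1.pkl','wb'))
im=camera('top'); cv2.imwrite('pics/t1.png',im[:,:,::-1])
E
```

```text
clock: 1.27
eef_pos: [471.1, -426.5, 257.7]
eef_rot: [-2.788, 1.569, 2.053]
wrist_force: [-0.5, 1.1, 0.2]
finger_gap: 93.8
1.275 [ 471.12524978 -426.45038004  257.73194004] [[-0.001  0.992  0.128]
 [ 0.001  0.128 -0.992]
 [-1.    -0.    -0.001]] [-0.79  0.47  1.19  0.    1.49 -0.92]
```

View pics/w1.png

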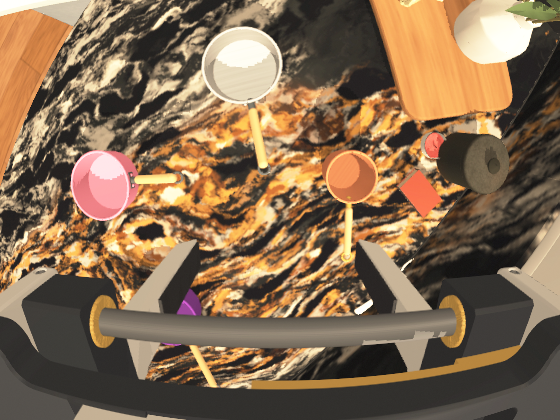

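The wrist view shows the steel rim around (242,65) with its handle tip at (264,165), and the copper rim around (351,177) with its handle tip at (347,259). I'll check these with a model overlay.

```bash
cat > ov.py <<'E'
from h import *
import pickle,sys
def model(c,name,x,y,a):
    a=np.radians(a); d=np.array([np.cos(a),np.sin(a)])
    L=[]
    if name=='s':
        L=[circ(x,y,42,48),circ(x,y,42,45),circ(x,y,0,44),circ(x,y,4,41)]; h=[(48,30),(120,70)]; w=5.5
    else:
        L=[circ(x,y,66,31),circ(x,y,0,27)]; h=[(30,50),(95,56)]; w=4.5
    n=np.array([-d[1],d[0]])
    L.append(np.array([[x+d[0]*r+n[0]*s,y+d[1]*r+n[1]*s,z] for r,z,s in [(h[0][0],h[0][1],-w),(h[1][0],h[1][1],-w),(h[1][0],h[1][1],w),(h[0][0],h[0][1],w)]]))
    return [proj(c,l) for l in L]
def overlay(im,c,ms,box,k,out):
    u0,v0,u1,v1=box
    z=cv2.resize(im[v0:v1,u0:u1],None,fx=k,fy=k,interpolation=cv2.INTER_CUBIC)
    for m in ms:
        for l in model(c,*m):
            q=((l-[u0-.5,v0-.5])*k).round().astype(int); cv2.polylines(z,[q],True,(0,255,0),1)
    cv2.imwrite(out,z)
E
python3 - <<'E'
from ov import *
w=pickle.load(open('w1.pkl','rb')); t=cal('top'); s=cal('side')
for c,S,C,St,Ct in [(w,(242,65),(351,177),(264,165),(347,259)),(t,(296.1,209.6),(336.1,158.8),(337.2,193.5),(371.6,154.9))]:
    a=atz(c,*S,42);b=atz(c,*C,66);a2=atz(c,*St,70);b2=atz(c,*Ct,56)
    for p,q in ((a,a2),(b,b2)):
        d=(q-p)[:2]; print(p.round(1),np.hypot(*d).round(1),np.degrees(np.arctan2(d[1],d[0])).round(1))
a=atz(w,242,65,42);b=atz(w,351,177,66)
ms=[('s',a[0],a[1],-70),('c',b[0],b[1],-83)]
overlay(cv2.imread('pics/w1.png'),w,ms,(180,10,400,280),2.2,'pics/o1.png')
overlay(cv2.imread('pics/side0.png'),s,ms,(220,150,420,280),4,'pics/o2.png')
E
```

```text
[ 410.4 -282.6   42. ] 120.6 -69.9
[ 551.9 -396.5   66. ] 105.4 -80.8
[ 407.2 -281.9   42. ] 123.2 -70.1
[ 551.4 -396.7   66. ] 105.3 -82.2
```

View pics/o1.png

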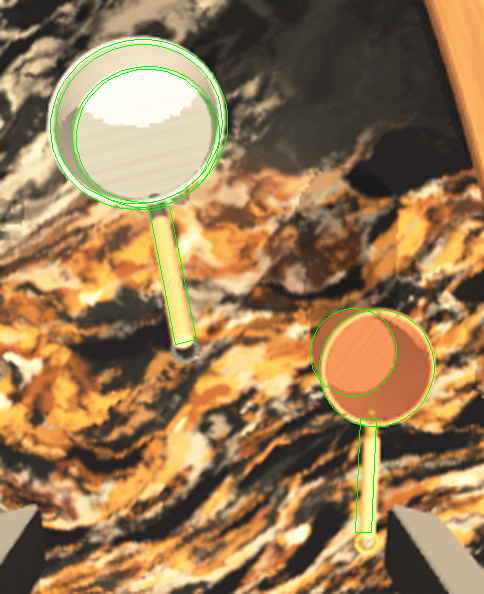

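View pics/o2.png

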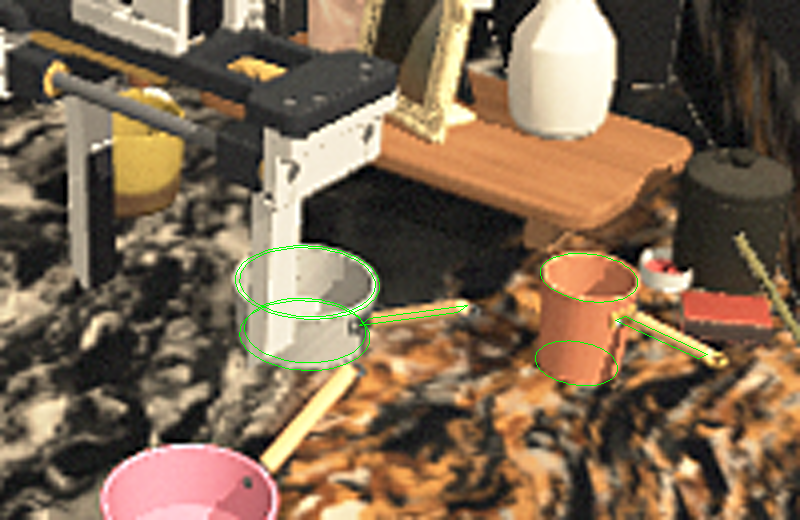

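```bash
python3 - <<'E'
from ov import *
w=pickle.load(open('w1.pkl','rb'))
for u,v,z,n in [(400,193,15,'red L'),(415,173,15,'red T'),(424,145,25,'cup L'),(440,165,60,'jar L'),(490,165,60,'jar lid'),(490,115,60,'tray corner')]: print(n,atz(w,u,v,z).round())
s=cal('side')
z=cv2.imread('pics/side0.png')
# jar top centre at side px (220+735/4,150+170/4), bottom
r=ray(s,404,192);print([ (s['position']+r*(h-s['position'][2])/r[2]).round() for h in (60,80,100,120)])
p,M,_=tool(); 
for P in ([552,-396.5,110],[552,-396.5,52]): print((M.T@(np.array(P)-p)/300).round(3))
E
```

```text
red L [ 637. -414.   15.]
red T [ 654. -383.   15.]
cup L [ 656. -344.   25.]
jar L [ 666. -365.   60.]
jar lid [ 745. -350.   60.]
tray corner [ 732. -285.   60.]
[array([ 761., -319.,   60.]), array([ 728., -347.,   80.]), array([ 696., -375.,  100.]), array([ 664., -403.,  120.])]
[ 0.493  0.28  -0.064]
[ 0.686  0.28  -0.064]
```

```bash
python3 -m handwheel '[[-0.006,0,0,0.1,0.28,-0.064,0.85],[-0.006,0,0,0.3,0.28,-0.064,0.85],[-0.006,0,0,0.42,0.28,-0.064,0.85],[-0.006,0,0,0.49,0.28,-0.064,0.85],[-0.006,0,0,0.49,0.28,-0.064,0.85]]'
python3 - <<'E'
from ov import *
p,M,s=tool(); print(s['clock'],p,M.round(3))
c=cal('wrist'); im=camera('wrist')[:,:,::-1]; cv2.imwrite('pics/w2.png',im)
overlay(im,c,[('s',409.5,-282.3,-70),('c',552,-396.5,-81.5)],(0,0,560,420),1.4,'pics/o3.png')
P=np.array([552,-396.5,52]); print((M.T@(P-p)/300).round(3))
E
```

```text
clock: 2.0
eef_pos: [551.3, -396.1, 109.1]
eef_rot: [-2.518, 1.567, 2.34]
wrist_force: [0.1, -0.0, 0.7]
finger_gap: 79.7
2.0 [ 551.32672816 -396.13109226  109.12191351] [[-0.003  0.989  0.145]
 [ 0.003  0.145 -0.989]
 [-1.    -0.003 -0.003]]
[0.19  0.003 0.002]
```

View pics/o3.png

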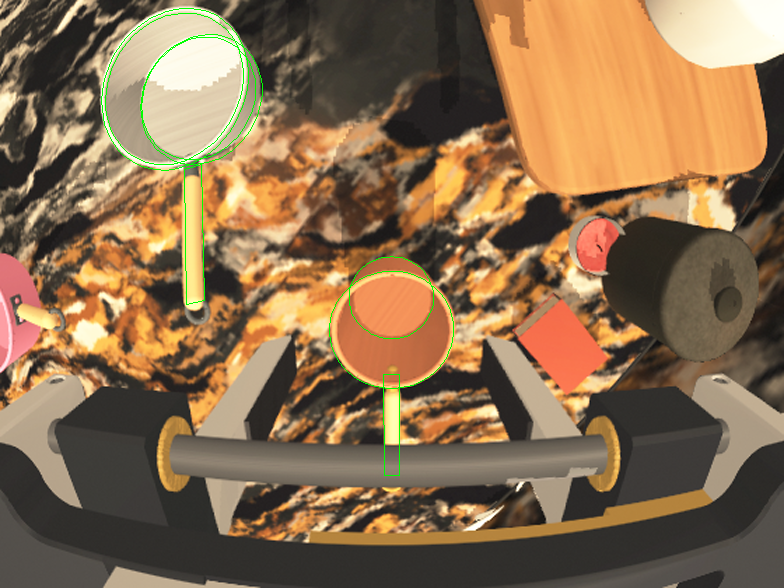

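The overlay matches both pans and the copper pan lies centred between the fingers, so I'll descend and grip.

```bash
python3 -m handwheel '[[0,0,0,0.08,0.003,0.002,0.85],[0,0,0,0.15,0.003,0.002,0.85],[0,0,0,0.19,0.003,0.002,0.85],[0,0,0,0.19,0.003,0.002,0.85],[0,0,0,0.19,0.003,0.002,0.6],[0,0,0,0.19,0.003,0.002,0.55],[0,0,0,0.19,0.003,0.002,0.55],[0,0,0,0.19,0.003,0.002,0.55],[0,0,0,0.19,0.003,0.002,0.55],[0,0,0,0.19,0.003,0.002,0.55]]' 20
python3 - <<'E'
from h import *
p,M,s=tool(); print(s['clock'],p,M.round(3),s['wrist_force'])
im=camera('wrist')[:,:,::-1]; cv2.imwrite('pics/w3.png',im)
E
```

```text
clock: 3.3
eef_pos: [553.3, -397.2, 54.8]
eef_rot: [2.192, 1.57, 0.768]
wrist_force: [2.6, 1.5, 6.2]
finger_gap: 61.8
3.3 [ 553.26311026 -397.24270022   54.79174463] [[ 0.001  0.989  0.145]
 [ 0.     0.145 -0.989]
 [-1.     0.001 -0.   ]] [2.64933378 1.52901758 6.16550793]
```

View pics/w3.png

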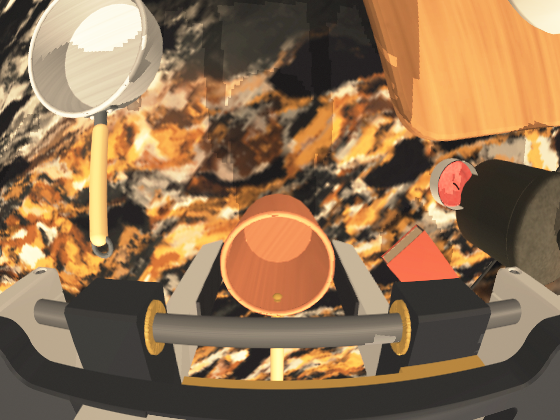

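```bash
python3 -m handwheel '[[0,0,0,-0.03,0,0,0.55],[0,0,0,-0.1,0,0,0.55],[0,0,0,-0.25,0,0,0.55],[0,0,0,-0.38,0,0,0.55],[0,0,0,-0.4,0,0,0.55],[0,0,0,-0.4,0,0,0.55],[0,0,0,-0.4,0,0,0.55]]' 25
python3 - <<'E'
from h import *
p,M,s=tool(); print(s['clock'],p,M.round(3),s['wrist_force'],s['moment'])
im=camera('side')[:,:,::-1]; cv2.imwrite('pics/s4.png',im)
im=camera('wrist')[:,:,::-1]; cv2.imwrite('pics/w4.png',im)
E
```

```text
clock: 4.22
eef_pos: [552.7, -397.0, 173.0]
eef_rot: [-2.622, 1.568, 2.236]
wrist_force: [0.2, 0.0, -1.7]
finger_gap: 61.6
4.225 [ 552.70095766 -396.96697435  173.00175871] [[-0.002  0.989  0.145]
 [ 0.002  0.145 -0.989]
 [-1.    -0.001 -0.002]] [ 0.22293978  0.01816219 -1.67260146] [-0.05034066 -0.1042958  -0.02609784]
```

View pics/s4.png

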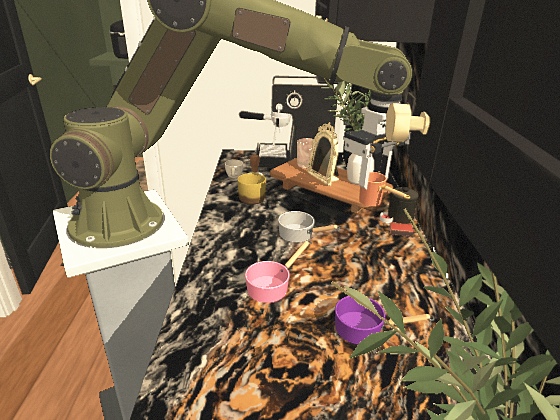

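View pics/w4.png

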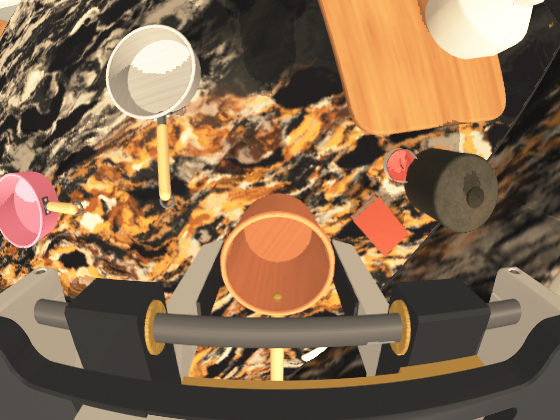

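```bash
python3 -m handwheel '[[0.04,0,0,0,-0.04,-0.045,0.55],[0.09,0,0,0,-0.1,-0.11,0.55],[0.15,0,0,0,-0.17,-0.18,0.55],[0.21,0,0,0,-0.24,-0.25,0.55],[0.27,0,0,0,-0.3,-0.32,0.55],[0.33,0,0,0,-0.36,-0.38,0.55],[0.38,0,0,0,-0.4,-0.43,0.55],[0.42,0,0,0,-0.417,-0.447,0.55],[0.435,0,0,0,-0.417,-0.447,0.55],[0.435,0,0,0,-0.417,-0.447,0.55],[0.435,0,0,0,-0.417,-0.447,0.55]]' 25
python3 - <<'E'
from ov import *
p,M,s=tool(); print(s['clock'],p,M.round(3),s['wrist_force'],s['joints'].round(2))
c=cal('wrist');im=camera('wrist')[:,:,::-1].copy(); cv2.imwrite('pics/w5.png',im)
overlay(im,c,[('s',409.5,-282.3,-70)],(0,0,560,420),1.4,'pics/o5.png')
c=cal('side');im=camera('side')[:,:,::-1].copy(); 
overlay(im,c,[('s',409.5,-282.3,-70)],(200,130,400,280),4,'pics/s5.png')
P=np.array([409.5,-282.3,58.8]); print((M.T@(P-p)/300).round(3))
E
```

```text
clock: 5.7
eef_pos: [409.5, -282.6, 173.5]
eef_rot: [-1.262, 1.568, 2.231]
wrist_force: [-0.6, -0.6, -1.7]
finger_gap: 61.4
5.7 [ 409.54947795 -282.55689532  173.47020789] [[-0.002  0.344 -0.939]
 [ 0.002 -0.939 -0.344]
 [-1.    -0.003  0.001]] [-0.6069678  -0.58966999 -1.66342187] [-0.68  0.22  1.71  0.    1.21  0.54]
[ 0.382  0.    -0.   ]
```

View pics/o5.png

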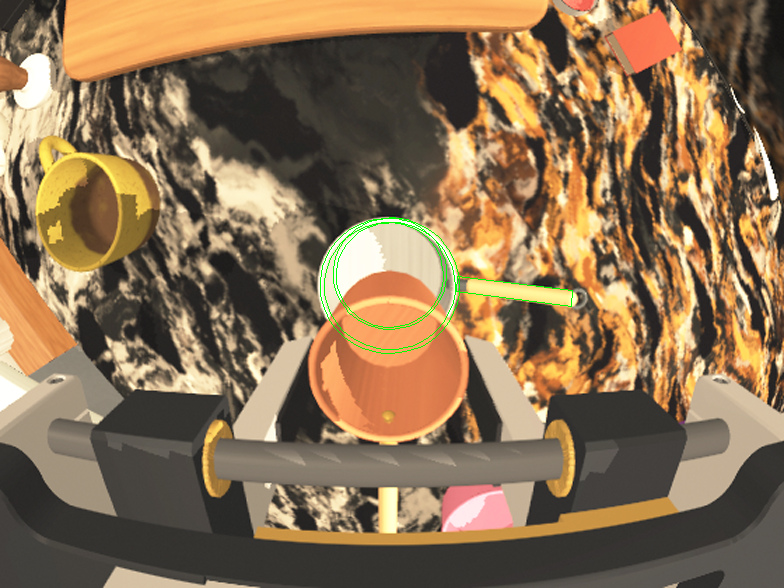

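View pics/s5.png

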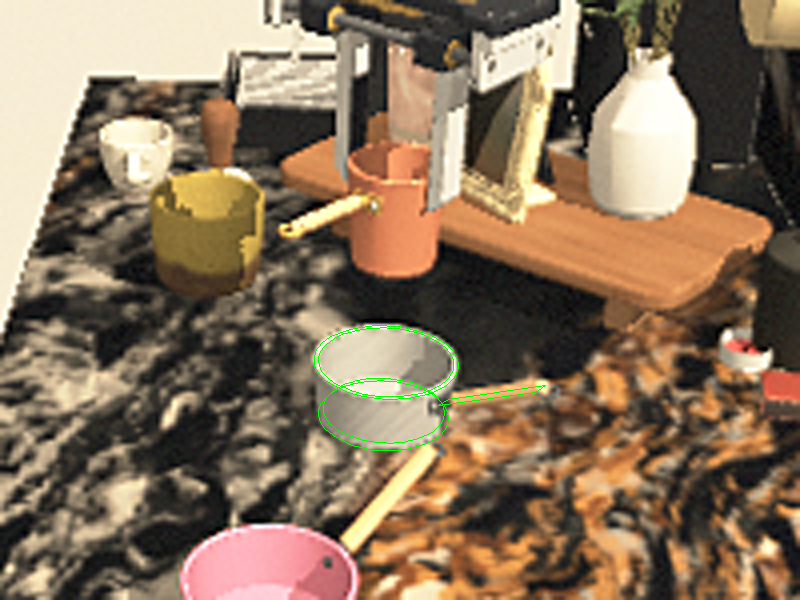

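```bash
python3 -m handwheel '[[0,0,0,0.06,0,0,0.55],[0,0,0,0.14,0,0,0.55],[0,0,0,0.22,0,0,0.55],[0,0,0,0.28,0,0,0.55],[0,0,0,0.32,0,0,0.55],[0,0,0,0.345,0,0,0.55],[0,0,0,0.35,0,0,0.55],[0,0,0,0.35,0,0,0.55]]' 25
python3 - <<'E'
from ov import *
p,M,s=tool(); print(s['clock'],p,M.round(3),s['wrist_force'])
c=cal('wrist');im=camera('wrist')[:,:,::-1].copy()
overlay(im,c,[('s',409.5,-282.3,-70)],(0,0,560,420),1.4,'pics/o6.png')
P=np.array([409.5,-282.3,58.8]); print((M.T@(P-p)/300).round(4))
E
```

```text
clock: 6.8
eef_pos: [409.6, -282.5, 69.0]
eef_rot: [-1.388, 1.569, 2.104]
wrist_force: [-0.7, 0.5, -2.4]
finger_gap: 61.3
6.8 [ 409.62096427 -282.52760972   68.95829434] [[-0.001  0.344 -0.939]
 [ 0.002 -0.939 -0.344]
 [-1.    -0.002  0.   ]] [-0.66656515  0.53275864 -2.4100985 ]
[ 0.0339 -0.0008  0.0001]
```

View pics/o6.png

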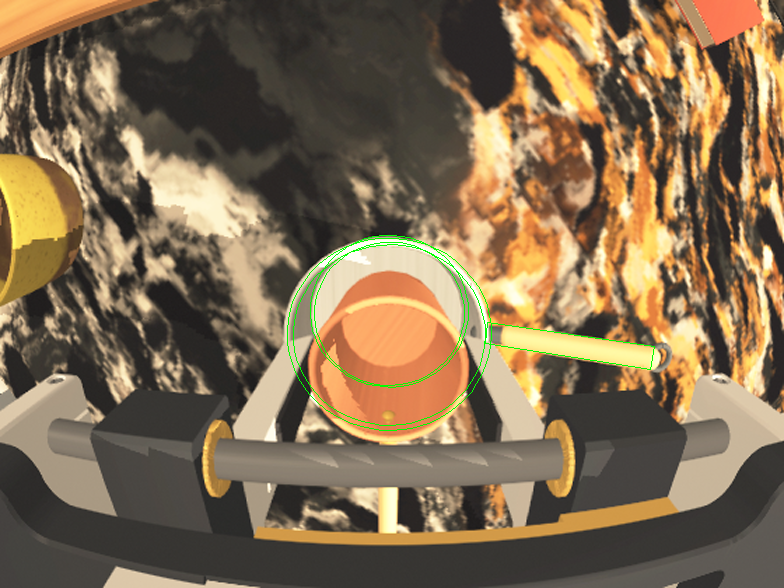

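Aligned, with no contact yet. I'll lower slowly until the floor is felt.

```bash
python3 -m handwheel '[[0,0,0,0.007,0,0,0.55],[0,0,0,0.014,0,0,0.55],[0,0,0,0.02,0,0,0.55],[0,0,0,0.026,0,0,0.55],[0,0,0,0.03,0,0,0.55],[0,0,0,0.03,0,0,0.55]]' 25; python3 -m handwheel '[[0,0,0,0.004,0,0,0.55],[0,0,0,0.005,0,0,0.55],[0,0,0,0.005,0,0,0.55]]' 25
```

```text
clock: 7.6
eef_pos: [409.6, -282.5, 59.9]
eef_rot: [-1.356, 1.569, 2.136]
wrist_force: [-0.2, 0.5, -2.1]
finger_gap: 61.6
clock: 7.98
eef_pos: [409.8, -282.6, 58.8]
eef_rot: [-1.625, 1.569, 1.867]
wrist_force: [0.4, 1.2, 4.0]
finger_gap: 61.4
```

```bash
python3 -m handwheel '[[0,0,0,0,0,0,0.67],[0,0,0,0,0,0,0.7],[0,0,0,0,0,0,0.76],[0,0,0,0,0,0,0.8],[0,0,0,0,0,0,0.8]]'
python3 - <<'E'
from ov import *
p,M,s=tool(); print(s['clock'],p,M.round(3),s['wrist_force'])
c=cal('wrist');im=camera('wrist')[:,:,::-1].copy()
overlay(im,c,[],(0,0,560,420),1.4,'pics/o7.png')
E
```

```text
clock: 8.6
eef_pos: [409.8, -282.6, 58.7]
eef_rot: [-1.552, 1.569, 1.941]
wrist_force: [0.0, -0.2, -0.6]
finger_gap: 75.0
8.6 [ 409.7873248  -282.59072975   58.71273469] [[-0.001  0.344 -0.939]
 [ 0.001 -0.939 -0.344]
 [-1.    -0.001  0.   ]] [ 0.04858815 -0.23612054 -0.61374918]
```

View pics/o7.png

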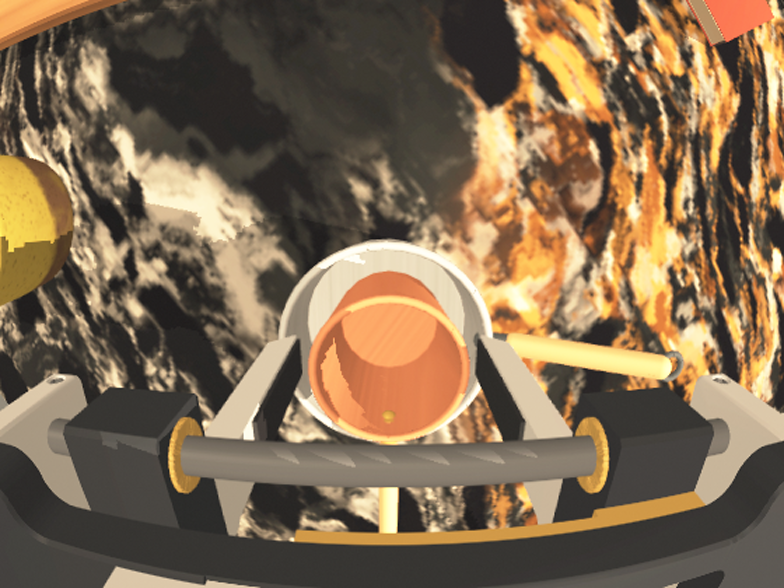

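The pan is released and standing. I'll retreat straight up and check.

```bash
python3 -m handwheel '[[0,0,0,-0.03,0,0,0.8],[0,0,0,-0.1,0,0,0.8],[0,0,0,-0.25,0,0,0.8],[0,0,0,-0.42,0,0,0.8],[0,0,0,-0.55,0,0,0.8],[0,0,0,-0.6,0,0,0.8],[0,0,0,-0.6,0,0,0.8],[0,0,0,-0.6,0,0,0.8]]'
python3 - <<'E'
from ov import *
import ov
p,M,s=tool(); print(s['clock'],p,s['wrist_force'],s['finger_gap'])
c=cal('wrist');im=camera('wrist')[:,:,::-1].copy()
def nest(c,z0): # nested copper at handle -160
    pass
_old=proj
def pr(c,P): return _old(c,P)
overlay(im,c,[('s',409.5,-282.3,-70)],(0,0,560,420),1.4,'pics/o8.png')
z=cv2.imread('pics/o8.png'); a=np.radians(-160)
for l in (circ(409.6,-282.5,70,31),circ(409.6,-282.5,4,27),np.array([[409.6+r*np.cos(a),-282.5+r*np.sin(a),h] for r,h in((30,54),(95,60))])):
    cv2.polylines(z,[(proj(c,l)*1.4).round().astype(int)],False,(255,0,255),1)
cv2.imwrite('pics/o8.png',z)
c=cal('side');im=camera('side')[:,:,::-1].copy()
overlay(im,c,[('s',409.5,-282.3,-70)],(200,130,400,280),4,'pics/s8.png')
z=cv2.imread('pics/s8.png')
for l in (circ(409.6,-282.5,70,31),np.array([[409.6+r*np.cos(a),-282.5+r*np.sin(a),h] for r,h in((30,54),(95,60))])):
    cv2.polylines(z,[((proj(c,l)-[199.5,129.5])*4).round().astype(int)],False,(255,0,255),1)
cv2.imwrite('pics/s8.png',z)
E
```

```text
clock: 9.65
eef_pos: [409.5, -282.5, 237.1]
eef_rot: [-1.231, 1.567, 2.262]
wrist_force: [0.6, 0.8, 0.7]
finger_gap: 75.0
9.65 [ 409.48978913 -282.52557021  237.13476162] [0.64918118 0.79178614 0.7427058 ] 74.97399911412387
```

View pics/o8.png

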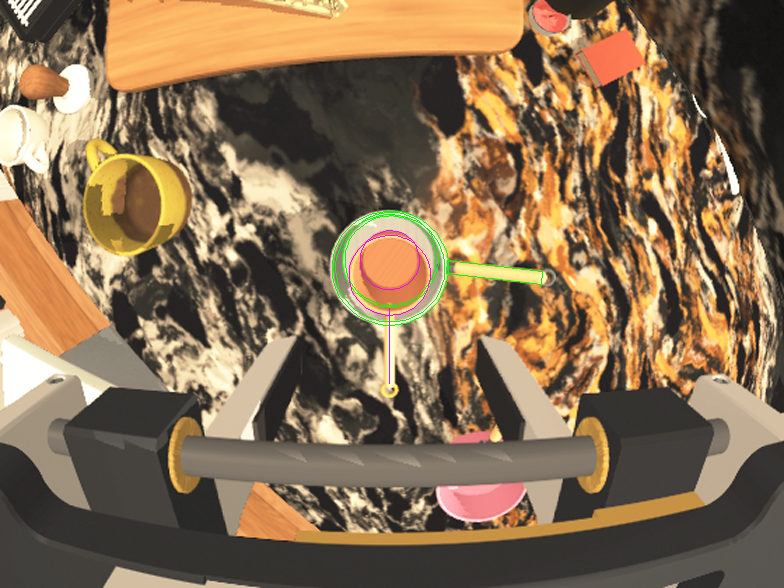

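View pics/s8.png

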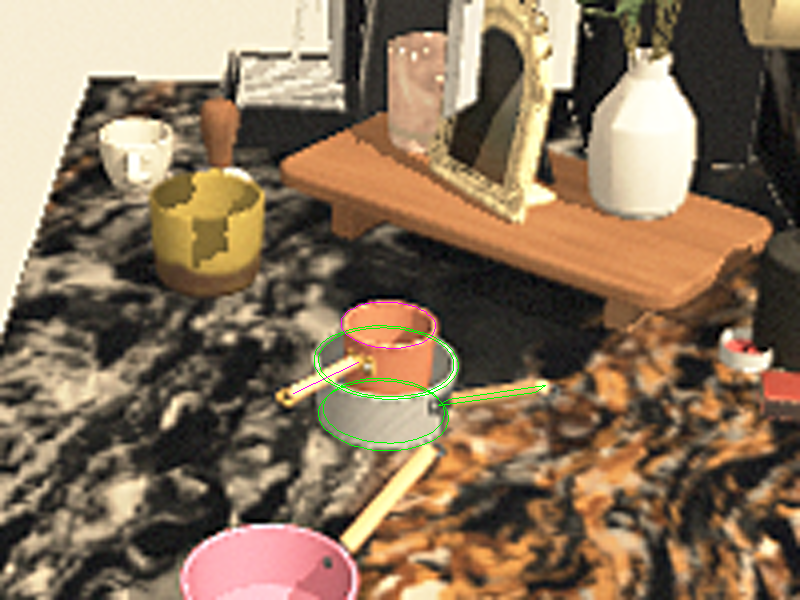

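The copper pan's rim and handle match the nested, level model with the handle about 90° from the steel handle. The steel pan, mug and cup haven't moved, and the arm is clear, so I'll hand in.

```bash
python3 -c "
from cell import order,telemetry
print(order.sign_off(),telemetry.read_state()['clock'])"
```

```text
the job is handed in; nothing more can be done
the job is handed in; nothing more can be done
```

The copper milk pan now stands inside the steel saucepan, released and level, and I handed the job in at about 9.8 s of the 32 s allowed. I gripped it across the rim, carried it over with a turn of about 78°, and lowered it slowly. The wrist force read about 4 N when it touched the saucepan's floor. I then opened the fingers and went straight up.

In the last wrist and side pictures:
- **Copper pan:** its rim and handle match the level, nested model closely.
- **Handles:** the two are about 90° apart.
- **Saucepan:** it still matches the position I measured at the start.
- **Mug and espresso cup:** they look unmoved by eye; I did not measure them.
- **Arm:** it was clear, with the tool 237 mm above the work surface.

No check failed. The only disagreement was earlier: the first side view put the copper pan's foot about 3 mm off the model, while the close-up wrist view agreed with it.

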